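# Feed the arbor into the press and hold its guard open

## Task

Tip the hand press's aluminium feed dish (the one with the blue bar) up to 45 degrees and keep it there a moment, so that the steel arbor rolls out into the press's loading tray, then bring the dish back down level, all with the guard shut. Then lift the guard (red bar) to 60 degrees open and hold it there in the fingers: it falls shut if let go, so finish still holding it, for the fitter to reach in with both hands. Leave the caps, sleeve and button on the slab where they are.

Things in the scene. Friction and masses are not known exactly. Their poses are not given: they have to be found in the camera images.
- press: Green hand press, fixed; place and yaw vary. Origin on the slab (z 0) under its loading tray's centre. Own axes: -x front (to the robot), +y the feed dish's side, z up. Column, head and ram stand behind the tray (x 150 to 310 mm, y -65 to 0, up to 390 high); the steel handle rises to 570 at x 205 to 250, y -100 to -60.
- tray (a point): Middle of the loading tray's flat floor, 12 mm above the slab, 37 mm to -y of the press origin; the arbor comes to rest about here. Tray: green open box under the guard, inside x -64 to 64, y -64 to 77 mm (press axes), rims 90 mm above the slab, with a steel ramp falling from the dish (50 mm high at y 83) to the flat floor (y -64 to -10).
- guard (a joint): Guard angle, rad: 0 shut (level over the tray), grows as its front edge is lifted, stop at 1.35; 60 degrees = 1.047. Clear pane in a steel frame, 147 x 140 x 6 mm, about 0.3 kg, hinged at its far (+x of the press) edge. No spring, hardly any friction: it falls shut by its weight from every angle.
- guard_bar (a point): Middle of the guard's red round grip bar, 12 mm thick, 84 long, along the press's y, 39 mm clear of the guard's front edge, between two 8 mm arms (76 free). At angle a it lies 192 mm * cos(a) in front (-x of the press) of the hinge axis and 192 * sin(a) above it; shut, 95 mm above the slab. Reachable from above at every angle; it can turn between the fingers.
- guard_hinge (a point): Middle of the guard's hinge axis (parallel to the press's y): 72 mm behind (+x) the press origin, 95 mm above the slab.
- dish (a joint): Feed dish angle, rad: 0 level (on its stop), grows as the blue bar is lifted, stop at 1.2; 45 degrees = 0.785. Stiff pivot: stays where left, about 1 to 4 N at the bar moves it. Aluminium scoop 70 mm wide, hinged at its open edge beside the tray; its floor slopes 8 degrees down away from the tray, so the arbor stays in at level and rolls out to the tray when tipped.
- dish_bar (a point): Middle of the dish's blue round grip bar, 12 mm thick, 68 long, along the press's x, 40 mm clear outside the dish's end wall, between two 8 mm arms (60 free). At angle a it lies 122 mm * cos(a) out (+y of the press) from the dish hinge axis and 122 * sin(a) above it; level, 62 mm above the slab. It can turn between the fingers.
- dish_hinge (a point): Middle of the dish's hinge axis (parallel to the press's x): 85 mm to +y of the press origin, 62 mm above the slab.
- arbor_center (a point): Centre of the hardened steel arbor, a plain dark cylinder 16 mm across and 50 mm long, about 80 g, at first lying in the feed dish parallel to the press's x.
- cap_a: A loose bystander on the slab beside the press; leave it where it stands. Brass valve top cap, 25 mm across, 15 mm high; origin at the centre of its underside.
- cap_b: A loose bystander on the slab beside the press; leave it where it stands. Brass valve top cap, 25 mm across, 15 mm high; origin at the centre of its underside.
- sleeve: A loose bystander on the slab beside the press; leave it where it stands. Aluminium sleeve, upright tube 28 mm across, 30 mm high; origin at the centre of its underside.
- button: A loose bystander on the slab beside the press; leave it where it stands. Nickel finger button, 18 mm across, 12 mm high; origin at the centre of its underside.
Not all that is in view belongs to the job. Of the things shaped like the part that bears arbor_center, the dark steel one is meant.

How it is judged:
By the outcome, as a careful person would: the job done as asked, in the order asked, and still so for the second after the job is handed in, while the arm keeps its last pose, push and grip.
It also fails if it takes over 61 s, if anything falls off the work surface, if the arm or the gripper's body presses on something with over 40 N, if the wrist force passes 120 N, or if a joint passes its speed limit or range.

## Robot

A 6-joint arm with a two-finger parallel gripper is mounted at the origin on the work surface. World frame = base frame: x ahead of the robot, y to its left, z up, the work surface at z = 0. Lengths are in m, angles in degrees, forces in N, time in s.
With the tool pointing down it reaches from about 0.35 to 0.875 m from the base axis. Payload 4.2 kg.
Tool frame: the origin (TCP) lies midway between the tips of the shut fingers; the grasp point (between the pads) lies r.pinch_z behind it (r.pinch_z is the distance from the TCP to the grasp point, in m); z points along the fingers, y is the direction in which the jaws open and shut (so a half turn about z gives the same grasp; the last joint's range is limited). The gripper opens to 87 mm and grips with 3 to 60 N. Pads are 19 mm wide; open, the fingers measure 117 mm over their backs; the gripper's body (75 mm by 190 mm) begins 51 mm behind the grasp point.
Start: joints at [85.004, 22.042, 0.453, 0, -68.411, -14.817], TCP at [0.212, 0.588, 0.223] pointing down, gripper open.
Joint ranges: [-179.83, 179.83], [-69.29, 118.12], [-61.27, 80.66], [-181.25, 117.63], [-171.15, -9.14], [-177.46, 177.46]. Speed limits (degrees/s): [159.86, 159.86, 180, 180, 180, 180].

## Interface

Orientations are given as a 3x3 rotation matrix whose columns are the frame's x, y, z axes.
In Python, from station import r gives the robot as it stands. The module is installed in compiled form; this text tells all that it offers.
- The arm moves only by the tool play_rows, never from a script. Its argument "deltas" is a list of rows, each a list of 7 numbers: the shift along the tool's x, y, z in units of 25 mm (1.0 is 25 mm), then the turn, a rotation vector about the tool's x, y, z in units of 5 degrees (1.0 is 5 degrees), then the finger opening in mm, from 0 to 87. In form: [[tx, ty, tz, wx, wy, wz, fingers], ...]. A call has 1 to 12 rows; each row is the pose to reach, as a shift and turn from the pose commanded when the call began, along the tool's axes at that moment; what a row does not reach only later rows make up. A row lasts 1/10 s, in which the tool goes at most 50 mm and 8.59 degrees, less where a joint would pass 70% of its speed; a pose out of reach is approached as far as the arm can. A call with a gripper value outside its range is refused whole. The fingers move at their own pace and stop on an object; the grip force is fixed at half the most. Time passes only in rows, so rows that repeat a pose let the fingers close. It gives the time, the measured TCP pose, the force and the opening at its end, in the units of the state.
- r.sense(): the state, without advancing time (a new reading comes with each control period).
- r.capture(name): name is "scene" or "top" or "wrist"; returns a dict with "pixels" (480x640x3 uint8, red, green, blue), "camera_matrix" (3x3 intrinsics, pixels), "k1" (the pictures are not rectified: a ray, as slopes to the right and down, at radius r is drawn at 1 + k1 r^2 times it, then the intrinsics apply), "R" (3x3) and "t" (3): a world point X has camera coordinates R X + t; the wrist camera has in their place "T_tool_cam" (4x4, takes a point from camera to tool coordinates, whose origin is the TCP and whose axes are the flange's). Camera axes: x right, y down, z forward; pixel columns grow to the right and rows downward; lengths in m; the calibration is good to about 2 mm. A picture is of the moment at which its call begins: read the wrist's pose just before it. There is no depth.
- r.finish_job(): hands the job in, once; it reports no verdict.
Trained networks look in the newest picture that a camera, given by its name, has taken for a name from the list of things; names that differ only in an ending like _2 or _b are one class to them, and where a whole thing is asked for, a point or a joint stands for the part that bears it (a point fixed in the world has none). Each returns a list of dicts, best first, with "score" (0 to 1); they miss things now and then, are a little off and sometimes report something else, mostly with a low value. They report only what shows in the picture. A call takes as long as a camera call. They do not tell look-alikes from the thing itself.
- r.spot_in(camera, target): "centre" ([x, y, z] in m, in world coordinates, good to about 4 mm: the middle of the surface that is visible of it).
- r.cut_out(camera, target): "region" (480x640 bool, what is visible of it).
The state is a dict: "time_s": time; "joints": joint angles; "joint_velocities": joint speeds; "effort": joint torques, N m; "tcp_pos": TCP position; "ee_rot": TCP orientation; "wrist_force": force on the tool from outside, world axes, zero at the start; "moment": the same for the moment, N m; "gripper_width": opening from 0.0 (shut) to 1.0 (fully open).
Only numpy, scipy, OpenCV 4.12 (cv2) and the standard library are available. Lean on these libraries where they do the work, as an engineer would, in place of code of your own. Each camera call takes 0.05 s, during which the arm holds its last target.

## Working session

There is one attempt and no reset: what is moved stays moved. The work goes in short steps, Python scripts to look and compute and a tool call to move; the robot and the scene stay as the last step left them, time stands still between calls to the robot, and variables do not carry over. Pictures are saved under pics/ and viewed, and the job is handed in when it is done.

Besides the shell and the picture viewer there is one more tool, called after "Emit:" in YAML: its name, and indented under it one key for each argument. play_rows: Moves the arm, as the interface text tells. Its arguments: {"type":"object","properties":{"deltas":{"type":"array","items":{"type":"array","items":{"type":"number"}}}},"required":["deltas"]}

```bash
mkdir -p pics; cat > h.py <<'E'
import numpy as np,cv2
from station import r
def save(c,n):
    cv2.imwrite('pics/'+n+'.png',c['pixels'][:,:,::-1])
E
python3 - <<'E'
from h import *
s=r.sense(); print({k:np.round(v,3).tolist() for k,v in s.items()}, r.pinch_z)
for n in ['scene','top','wrist']:
    c=r.capture(n); save(c,n+'0')
    print(n,np.round(c['camera_matrix'],1).tolist(),c['k1'])
    for t in ['press','guard','guard_bar','dish','dish_bar','arbor_center','cap_a','sleeve','button']:
        try: print(t,[(np.round(d['centre'],3).tolist(),round(d['score'],2)) for d in r.spot_in(n,t)])
        except Exception as e: print(t,e)
E
```

```text
{'time_s': 0.0, 'joints': [85.003, 22.089, 0.379, -0.03, -68.411, -14.818], 'joint_velocities': [-0.067, 0.043, -0.05, -0.031, 0.054, -0.133], 'effort': [0.0, -39.066, 18.74, 4.22, 0.011, -0.0], 'tcp_pos': [0.212, 0.587, 0.221], 'ee_rot': [[0.941, -0.339, -0.001], [-0.339, -0.941, -0.002], [0.0, 0.002, -1.0]], 'wrist_force': [0.451, 0.652, -0.845], 'moment': [-0.001, 0.021, -0.005], 'gripper_width': 0.997} 0.0187
scene [[490.5, 0.0, 323.7], [0.0, 490.5, 235.9], [0.0, 0.0, 1.0]] -0.06703290867309496
press [([0.74, -0.194, 0.098], 0.95)]
guard [([0.543, -0.179, 0.096], 0.89)]
guard_bar [([0.545, -0.177, 0.097], 0.87)]
dish [([0.527, -0.017, 0.074], 0.59), ([0.527, -0.029, 0.066], 0.3)]
dish_bar [([0.533, -0.02, 0.069], 0.61), ([0.528, -0.03, 0.066], 0.4)]
arbor_center [([0.451, 0.102, 0.018], 0.63), ([0.546, 0.103, 0.014], 0.54), ([0.528, -0.028, 0.07], 0.48), ([0.547, -0.179, 0.102], 0.21)]
cap_a [([0.528, -0.016, 0.069], 0.42)]
sleeve [([0.638, -0.333, 0.019], 0.71)]
button [([0.537, -0.363, 0.006], 0.47)]
top [[589.5, 0.0, 317.9], [0.0, 589.5, 227.6], [0.0, 0.0, 1.0]] -0.15263758445862308
press [([0.69, -0.15, 0.099], 0.85)]
guard [([0.544, -0.169, 0.099], 0.61)]
guard_bar [([0.542, -0.173, 0.095], 0.71)]
dish [([0.536, -0.041, 0.056], 0.93), ([0.639, -0.331, 0.026], 0.24)]
dish_bar [([0.538, -0.043, 0.06], 0.87)]
arbor_center [([0.542, 0.106, 0.018], 0.79), ([0.527, -0.022, 0.066], 0.7), ([0.456, 0.086, 0.015], 0.59)]
cap_a [([0.432, -0.043, 0.012], 0.56), ([0.656, -0.001, 0.012], 0.51)]
sleeve [([0.634, -0.33, 0.024], 0.79)]
button []
wrist [[360.1, 0.0, 316.1], [0.0, 360.1, 243.2], [0.0, 0.0, 1.0]] -0.005284064105338794
press []
guard []
guard_bar []
dish []
dish_bar []
arbor_center []
cap_a []
sleeve []
button []
```

View pics/scene0.png

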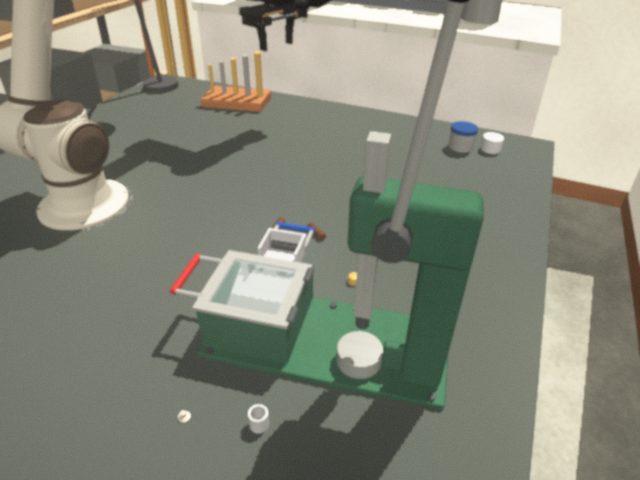

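View pics/top0.png

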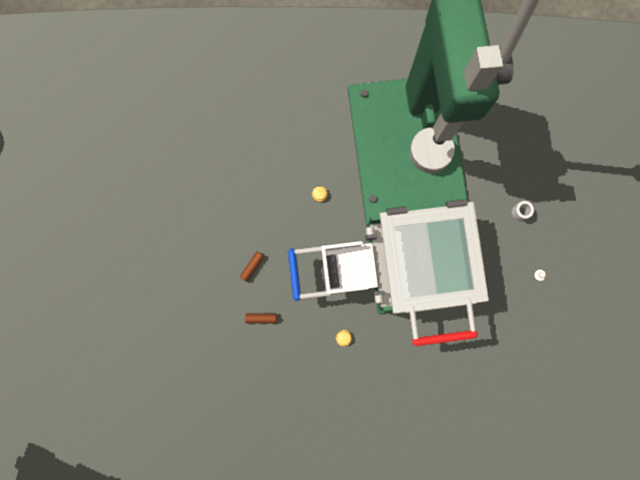

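The top view shows the blue bar at about (294,274) and the red bar at about (445,339). The dark arbor is in the dish, with two brown decoys to its left at (252,266) and (261,318). Next I'll fit the press pose from the coloured bars.

```bash
cat >> h.py <<'E'
def ray(c,px):
    K=c['camera_matrix']; d=np.array([(px[0]-K[0,2])/K[0,0],(px[1]-K[1,2])/K[1,1]]); u=d.copy()
    for _ in range(30): u=d/(1+c['k1']*(u@u))
    v=np.r_[u,1]; R=np.array(c['R']); return -R.T@np.array(c['t']), R.T@v
def onz(c,px,z):
    o,v=ray(c,px); return o+v*(z-o[2])/v[2]
def proj(c,X):
    p=np.array(c['R'])@np.asarray(X)+np.array(c['t']); u=p[:2]/p[2]; u=u*(1+c['k1']*(u@u)); K=c['camera_matrix']
    return np.array([K[0,0]*u[0]+K[0,2],K[1,1]*u[1]+K[1,2]])
def bar(c,col):
    h=cv2.cvtColor(c['pixels'],cv2.COLOR_RGB2HSV)
    if col=='r': m=((h[...,0]<6)|(h[...,0]>174))&(h[...,1]>190)&(h[...,2]>140)
    else: m=(h[...,0]>105)&(h[...,0]<130)&(h[...,1]>150)&(h[...,2]>60)
    n,l,st,ce=cv2.connectedComponentsWithStats(m.astype(np.uint8))
    out=[]
    for i in range(1,n):
        if st[i,4]>40:
            ys,xs=np.where(l==i); p=np.c_[xs,ys]; mu=p.mean(0); w,V=np.linalg.eigh(np.cov((p-mu).T)); t=(p-mu)@V[:,1]
            out.append((mu,mu+V[:,1]*t.min(),mu+V[:,1]*t.max(),st[i,4]))
    return out
E
python3 - <<'E'
from h import *
for n in ['top','scene']:
    c=r.capture(n)
    for col,z in (('r',.097),('b',.064)):
        for mu,a,b,k in bar(c,col):
            A,B=onz(c,a,z),onz(c,b,z); M=onz(c,mu,z)
            print(n,col,k,mu.round(1),M.round(4),A.round(4),B.round(4),round(np.linalg.norm(A-B),4), np.degrees(np.arctan2(*(B-A)[[1,0]])).round(1))
E
```

```text
top r 399 [445.1 337.6] [ 0.4339 -0.1885  0.097 ] [ 0.4403 -0.2338  0.097 ] [ 0.427 -0.142  0.097] 0.0927 98.2
top b 330 [293.8 274.2] [0.5224 0.0341 0.064 ] [0.5606 0.0396 0.064 ] [0.485  0.0287 0.064 ] 0.0764 -171.8
scene b 81 [294.4 226.7] [0.5243 0.0346 0.064 ] [0.5528 0.0389 0.064 ] [0.4955 0.0302 0.064 ] 0.058 -171.3
```

```bash
cat >> h.py <<'E'
from scipy.spatial.transform import Rotation as Ro
YAW=np.radians(8.2); O=np.array([.5524,-.1710,0])
ex=np.array([np.cos(YAW),np.sin(YAW),0]); ey=np.array([-np.sin(YAW),np.cos(YAW),0]); ez=np.array([0,0,1.])
def P(x,y,z): return O+x*ex+y*ey+z*ez
RD=np.c_[ex,-ey,-ez]            # dish grasp: tool y along -press y
RG=np.c_[-ey,-ex,-ez]           # guard grasp
def rows(targets,base=None):
    """targets: (grasp point world, R); prints rel tool rows"""
    s=r.sense(); p0=np.array(s['tcp_pos']);R0=np.array(s['ee_rot'])
    out=[]
    for g,R in targets:
        tcp=g+r.pinch_z*R[:,2]
        d=R0.T@(tcp-p0)/.025; w=np.degrees(Ro.from_matrix(R0.T@R).as_rotvec())/5
        print(np.round(np.r_[d,w],2).tolist())
def state():
    s=r.sense(); R=np.array(s['ee_rot']); g=np.array(s['tcp_pos'])-r.pinch_z*R[:,2]
    q=g-O; print('t',round(s['time_s'],2),'grasp press mm',(np.array([q@ex,q@ey,q[2]])*1e3).round(1),'F',np.round(s['wrist_force'],1),'w',round(s['gripper_width']*87,1),'j',np.round(s['joints'],1))
E
python3 - <<'E'
from h import *
state(); rows([(P(0,207,.180),RD)])
E
```

```text
t 1.6 grasp press mm [-228.9  799.8  241.2] F [-0.  -0.6 -0.5] w 87.1 j [ 85.   22.    0.5  -0.  -68.4 -14.8]
[-3866.03, -7285.85, 2.51, 0.0, 0.0, -5.6]
```

```bash
python3 - <<'E'
from h import *
rows([(P(0,.207,.180),RD)])
E
```

```text
[19.22, 16.63, 2.45, 0.0, 0.0, -5.6]
```

Emit:
play_rows:
  deltas:
    - [0.4,0.3,0,0,0,-0.1,34]
    - [1.2,1.0,0.1,0,0,-0.4,34]
    - [2.3,2.0,0.2,0,0,-0.7,34]
    - [3.5,3.0,0.3,0,0,-1.0,34]
    - [4.7,4.1,0.4,0,0,-1.4,34]
    - [5.9,5.1,0.6,0,0,-1.7,34]
    - [7.1,6.1,0.8,0,0,-2.1,34]
    - [8.3,7.2,1.0,0,0,-2.4,34]
    - [9.5,8.2,1.2,0,0,-2.8,34]
    - [10.5,9.1,1.4,0,0,-3.1,34]
    - [11.2,9.7,1.5,0,0,-3.3,34]
    - [11.5,10,1.5,0,0,-3.4,34]

```text
time_s: 2.8
tcp_pos: [0.3979, 0.2528, 0.1849]
ee_rot: [[0.999, -0.051, -0.001], [-0.051, -0.999, -0.001], [-0.001, 0.001, -1.0]]
wrist_force: [-1.2, -0.0, -0.4]
gripper_width: 0.395
```

```bash
python3 - <<'E'
from h import *
state();rows([(P(0,.207,.150),RD)])
E
```

```text
t 2.8 grasp press mm [-92.5 441.5 203.6] F [-1.2 -0.  -0.4] w 34.3 j [ 52.2   9.  -23.6  -0.  -57.5  34.8]
[5.44, 8.49, 2.15, 0.01, 0.01, -2.22]
```

Emit:
play_rows:
  deltas:
    - [0.3,0.4,0.1,0,0,-0.1,32]
    - [0.8,1.2,0.3,0,0,-0.3,32]
    - [1.4,2.2,0.5,0,0,-0.6,32]
    - [2.0,3.2,0.8,0,0,-0.8,32]
    - [2.7,4.2,1.1,0,0,-1.1,32]
    - [3.3,5.2,1.3,0,0,-1.4,32]
    - [3.9,6.2,1.6,0,0,-1.6,32]
    - [4.5,7.1,1.8,0,0,-1.9,32]
    - [5.0,7.8,2.0,0,0,-2.1,32]
    - [5.3,8.2,2.1,0,0,-2.2,32]
    - [5.44,8.49,2.15,0,0,-2.22,32]
    - [5.44,8.49,2.15,0,0,-2.22,32]

```text
time_s: 4.0
tcp_pos: [0.523, 0.0362, 0.1312]
ee_rot: [[0.99, 0.143, -0.0], [0.143, -0.99, -0.0], [-0.0, 0.0, -1.0]]
wrist_force: [-0.7, -0.0, -0.5]
gripper_width: 0.369
```

```bash
python3 - <<'E'
from h import *
state();rows([(P(0,.207,.062),RD)])
s=r.sense(); c=r.capture('wrist'); save(c,'wrist1')
R0=np.array(s['ee_rot']);p0=np.array(s['tcp_pos']); T=np.eye(4);T[:3,:3]=R0;T[:3,3]=p0
W=np.linalg.inv(T@np.array(c['T_tool_cam'])); c['R']=W[:3,:3]; c['t']=W[:3,3]
for mu,a,b,k in bar(c,'b'):
  A,B=onz(c,a,.064),onz(c,b,.064);M=(A+B)/2
  print(k,mu,a,b,M.round(4),np.linalg.norm(A-B), np.degrees(np.arctan2(*(A-B)[[1,0]])),((M-O)@ex).round(4),((M-O)@ey).round(4))
E
```

```text
t 4.0 grasp press mm [  0.5 209.3 149.9] F [-0.7 -0.  -0.5] w 32.1 j [ 21.7  17.4 -21.    0.  -51.6  76.5]
[-0.02, 0.09, 3.52, 0.0, 0.0, 0.01]
1639 [317.64002441 253.48200122] [317.19772882 198.99027834] [318.09084167 309.02361291] [0.5244 0.0354 0.064 ] 0.07748196621227937 8.677098110547982 0.0017 0.2083
```

View pics/wrist1.png

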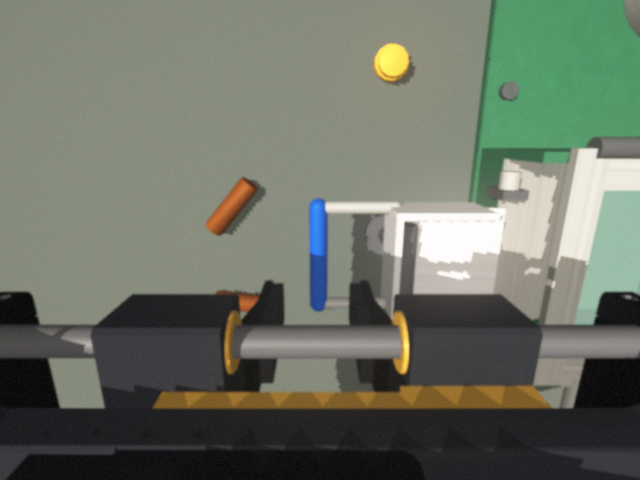

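The wrist view shows the blue bar at (318,254), which puts it at press coordinates (1.7, 208) mm. That agrees with the fit. I'll go down and grip it.

Emit:
play_rows:
  deltas:
    - [0,0.05,0.3,0,0,0,32]
    - [0,0.05,0.9,0,0,0,32]
    - [0,0.05,1.5,0,0,0,32]
    - [0,0.05,2.1,0,0,0,32]
    - [0,0.05,2.7,0,0,0,32]
    - [0,0.05,3.2,0,0,0,32]
    - [0,0.05,3.45,0,0,0,32]
    - [0,0.05,3.45,0,0,0,32]
    - [0,0.05,3.45,0,0,0,22]
    - [0,0.05,3.45,0,0,0,4]
    - [0,0.05,3.45,0,0,0,4]
    - [0,0.05,3.45,0,0,0,4]

```text
time_s: 5.25
tcp_pos: [0.5236, 0.0349, 0.0457]
ee_rot: [[0.989, 0.145, 0.001], [0.145, -0.989, -0.001], [0.001, 0.001, -1.0]]
wrist_force: [1.2, -2.3, 0.7]
gripper_width: 0.126
```

```bash
cat >> h.py <<'E'
def tilt(R,axis,deg): return Ro.from_rotvec(axis*np.radians(deg)).as_matrix()@R
E
python3 - <<'E'
from h import *
state()
# arc rel to actual grasp
s=r.sense();R=np.array(s['ee_rot']);g=np.array(s['tcp_pos'])-r.pinch_z*R[:,2];q=g-O
x0=q@ex;y0=q@ey;z0=q[2]; print(x0,y0,z0)
L=.122
T=[]
for a in [5,10,15,20,25,30,35,40,46]:
    b=np.radians(a)
    T.append((P(x0,y0-L*(1-np.cos(b)),z0+L*np.sin(b)),tilt(R,ex,a*.45)))
rows(T)
E
```

```text
t 5.25 grasp press mm [  0.8 207.9  64.4] F [ 1.2 -2.3  0.7] w 10.9 j [ 21.6  24.  -26.3   0.1 -39.6  76.7]
0.0008485947468095512 0.20789920110745513 0.06436181207667582
[0.0, -0.01, -0.43, 0.45, 0.0, 0.0]
[0.0, 0.02, -0.85, 0.9, 0.0, 0.0]
[0.0, 0.08, -1.27, 1.35, 0.0, 0.0]
[0.0, 0.18, -1.68, 1.8, 0.0, 0.0]
[0.0, 0.31, -2.08, 2.25, 0.0, 0.0]
[0.0, 0.48, -2.46, 2.7, 0.01, 0.0]
[0.0, 0.68, -2.83, 3.15, 0.01, 0.0]
[0.0, 0.91, -3.17, 3.6, 0.01, 0.0]
[0.0, 1.23, -3.56, 4.14, 0.01, 0.0]
```

Emit:
play_rows:
  deltas:
    - [0,0,-0.2,0.2,0,0,4]
    - [0,-0.01,-0.43,0.45,0,0,4]
    - [0,0.02,-0.85,0.9,0,0,4]
    - [0,0.08,-1.27,1.35,0,0,4]
    - [0,0.18,-1.68,1.8,0,0,4]
    - [0,0.31,-2.08,2.25,0,0,4]
    - [0,0.48,-2.46,2.7,0,0,4]
    - [0,0.68,-2.83,3.15,0,0,4]
    - [0,0.91,-3.17,3.6,0,0,4]
    - [0,1.1,-3.4,3.9,0,0,4]
    - [0,1.23,-3.56,4.14,0,0,4]
    - [0,1.23,-3.56,4.14,0,0,4]

```text
time_s: 6.45
tcp_pos: [0.5279, 0.0049, 0.1346]
ee_rot: [[0.99, 0.134, -0.05], [0.143, -0.925, 0.351], [0.001, -0.355, -0.935]]
wrist_force: [-0.5, 1.1, 2.0]
gripper_width: 0.129
```

```bash
python3 - <<'E'
from h import *
state()
for n in ['scene','top']:
    c=r.capture(n); save(c,n+'2')
    print(n,[(np.round(d['centre'],3).tolist(),round(d['score'],2)) for d in r.spot_in(n,'arbor_center')],[(np.round(d['centre'],3).tolist(),round(d['score'],2)) for d in r.spot_in(n,'dish_bar')])
s=cv2.imread('pics/scene2.png')[160:400,140:340]; t=cv2.imread('pics/top2.png')[180:380,240:520]
cv2.imwrite('pics/s2.png',cv2.resize(s,None,fx=2.4,fy=2.4)); cv2.imwrite('pics/t2.png',cv2.resize(t,None,fx=2.8,fy=2.8))
E
```

```text
t 6.45 grasp press mm [  0.8 171.  152. ] F [-0.5  1.1  2. ] w 11.2 j [  4.7  20.8  -9.5 -23.4 -63.1 104.9]
scene [([0.539, 0.101, 0.013], 0.56)] [([0.537, -0.052, 0.098], 0.97)]
top [] [([0.501, -0.034, 0.119], 0.48)]
```

View pics/s2.png

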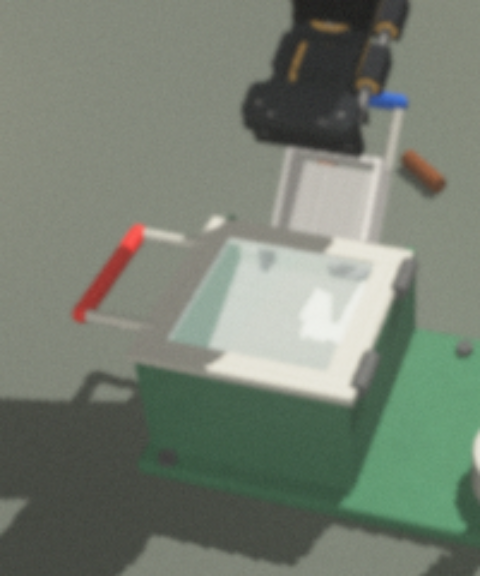

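View pics/t2.png

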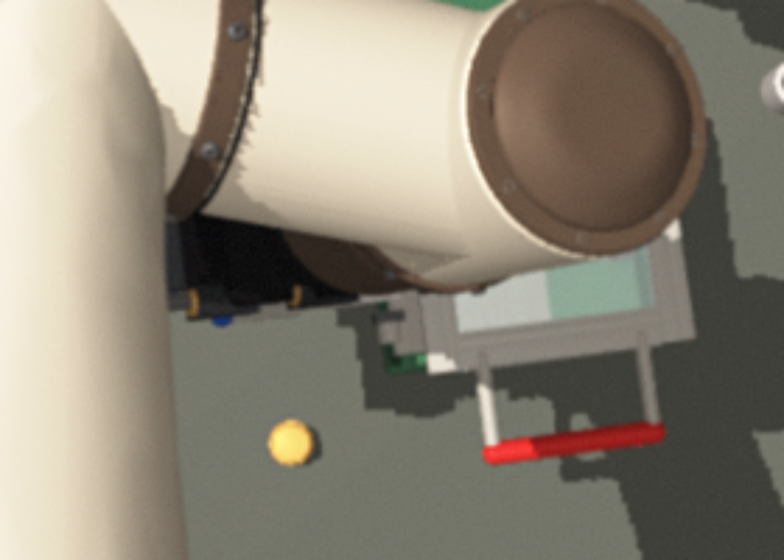

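The dish is up at about 46° and looks empty. I'll hold it there for a second and look again.

Emit:
play_rows:
  deltas:
    - [0,0,0,0,0,0,4]
    - [0,0,0,0,0,0,4]
    - [0,0,0,0,0,0,4]
    - [0,0,0,0,0,0,4]
    - [0,0,0,0,0,0,4]
    - [0,0,0,0,0,0,4]
    - [0,0,0,0,0,0,4]
    - [0,0,0,0,0,0,4]
    - [0,0,0,0,0,0,4]
    - [0,0,0,0,0,0,4]
    - [0,0,0,0,0,0,4]
    - [0,0,0,0,0,0,4]

```text
time_s: 7.95
tcp_pos: [0.5278, 0.0052, 0.1342]
ee_rot: [[0.99, 0.135, -0.05], [0.144, -0.926, 0.35], [0.001, -0.354, -0.935]]
wrist_force: [2.0, 4.6, 2.1]
gripper_width: 0.125
```

```bash
python3 - <<'E'
from h import *
state()
for n in ['scene']:
    c=r.capture(n); save(c,n+'3')
    print(n,[(np.round(d['centre'],3).tolist(),round(d['score'],2)) for d in r.spot_in(n,'arbor_center')])
    print([ (k,proj(c,P(*X)).round()) for k,X in dict(tray=(0,-.037,.02),hinge=(0,.085,.062),pt=(0,.05,.04)).items()])
s=cv2.imread('pics/scene3.png')[210:350,170:330]
cv2.imwrite('pics/s3.png',cv2.resize(s,None,fx=4,fy=4,interpolation=2))
s=r.sense();R=np.array(s['ee_rot']);g=np.array(s['tcp_pos'])-r.pinch_z*R[:,2];q=g-O
x0=q@ex
T=[]
for a in [43,38,33,28,23,18,13,8,4,1,-1.5]:
    b=np.radians(a)
    T.append((P(x0,.0858+.122*np.cos(b),.064+.122*np.sin(b)),tilt(RD,ex,a*.45)))
rows(T)
E
```

```text
t 7.95 grasp press mm [  0.8 171.3 151.7] F [2.  4.6 2.1] w 10.9 j [  4.7  20.8  -9.5 -23.3 -63.  104.9]
scene [([0.538, 0.101, 0.013], 0.6), ([0.738, -0.193, 0.095], 0.52)]
[('tray', array([250., 336.])), ('hinge', array([273., 268.])), ('pt', array([267., 291.]))]
[0.0, -0.06, 0.22, -0.27, 0.0, 0.02]
[0.0, -0.17, 0.62, -0.72, -0.0, 0.02]
[0.0, -0.25, 1.03, -1.17, -0.0, 0.02]
[0.0, -0.3, 1.45, -1.62, -0.0, 0.02]
[0.0, -0.3, 1.86, -2.07, -0.0, 0.02]
[0.0, -0.27, 2.28, -2.52, -0.0, 0.02]
[0.0, -0.21, 2.7, -2.97, -0.0, 0.02]
[0.0, -0.1, 3.11, -3.42, -0.0, 0.02]
[0.0, 0.01, 3.43, -3.78, -0.0, 0.02]
[-0.0, 0.1, 3.67, -4.05, -0.0, 0.02]
[-0.0, 0.19, 3.87, -4.28, -0.0, 0.02]
```

View pics/s3.png

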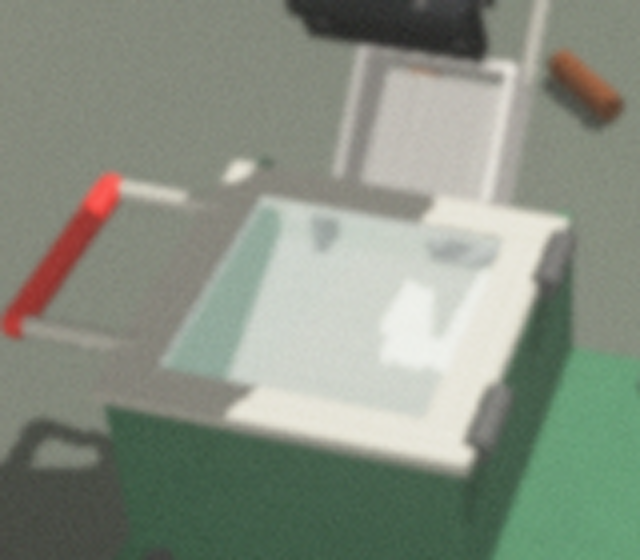

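The scene view shows the dish empty, with its floor bare. From the held-bar geometry the angle is about 45.1°. I'll nudge it up a further 1.5° or so for margin, hold briefly, then lower it.

Emit:
play_rows:
  deltas:
    - [0,0.03,-0.06,0,0,0,4]
    - [0,0.05,-0.12,0,0,0,4]
    - [0,0.05,-0.12,0,0,0,4]
    - [0,0.05,-0.12,0,0,0,4]
    - [0,0.05,-0.12,0,0,0,4]
    - [0,0.05,-0.12,0,0,0,4]
    - [0,0.05,-0.12,0,0,0,4]
    - [0,0.03,-0.06,0,0,0,4]
    - [0,0,0,0,0,0,4]

```text
time_s: 8.95
tcp_pos: [0.5278, 0.005, 0.1344]
ee_rot: [[0.99, 0.135, -0.05], [0.144, -0.926, 0.35], [0.001, -0.353, -0.936]]
wrist_force: [2.2, 3.4, 4.7]
gripper_width: 0.127
```

Emit:
play_rows:
  deltas:
    - [0,-0.06,0.22,-0.27,0,0.02,4]
    - [0,-0.17,0.62,-0.72,0,0.02,4]
    - [0,-0.25,1.03,-1.17,0,0.02,4]
    - [0,-0.3,1.45,-1.62,0,0.02,4]
    - [0,-0.3,1.86,-2.07,0,0.02,4]
    - [0,-0.27,2.28,-2.52,0,0.02,4]
    - [0,-0.21,2.7,-2.97,0,0.02,4]
    - [0,-0.1,3.11,-3.42,0,0.02,4]
    - [0,0.01,3.43,-3.78,0,0.02,4]
    - [0,0.1,3.67,-4.05,0,0.02,4]
    - [0,0.14,3.76,-4.16,0,0.02,4]
    - [0,0.14,3.76,-4.16,0,0.02,4]

```text
time_s: 10.15
tcp_pos: [0.5236, 0.0347, 0.0457]
ee_rot: [[0.989, 0.145, 0.001], [0.145, -0.989, -0.003], [0.0, 0.003, -1.0]]
wrist_force: [-1.7, 4.6, 7.5]
gripper_width: 0.128
```

```bash
python3 - <<'E'
from h import *
state(); print(np.round(r.sense()['ee_rot'],3).tolist())
E
```

```text
t 10.15 grasp press mm [  0.9 207.8  64.4] F [-1.7  4.6  7.5] w 11.1 j [ 21.6  24.  -26.3   0.3 -39.7  76.5]
[[0.989, 0.145, 0.001], [0.145, -0.989, -0.003], [0.0, 0.003, -1.0]]
```

Emit:
play_rows:
  deltas:
    - [0,0,0.04,0,0,0,4]
    - [0,0,0.08,0,0,0,4]
    - [0,0,0.08,0,0,0,4]

```text
time_s: 10.45
tcp_pos: [0.5237, 0.0347, 0.0454]
ee_rot: [[0.989, 0.145, 0.001], [0.145, -0.989, -0.003], [0.001, 0.003, -1.0]]
wrist_force: [-6.3, 5.5, 17.0]
gripper_width: 0.129
```

```bash
python3 - <<'E'
from h import *
state()
E
```

```text
t 10.45 grasp press mm [  0.9 207.8  64.1] F [-6.3  5.5 17. ] w 11.3 j [ 21.6  24.1 -26.4   0.3 -39.6  76.5]
```

It is on its stop: the force rose with almost no travel. I'll release and lift clear.

Emit:
play_rows:
  deltas:
    - [0,0,-0.08,0,0,0,4]
    - [0,0,-0.08,0,0,0,20]
    - [0,0,-0.08,0,0,0,32]
    - [0,0,-0.08,0,0,0,32]
    - [0,0,-0.3,0,0,0,32]
    - [0,0,-0.8,0,0,0,32]
    - [0,0,-1.6,0,0,0,32]
    - [0,0,-2.6,0,0,0,32]
    - [0,0,-3.6,0,0,0,32]
    - [0,0,-4.5,0,0,0,32]
    - [0,0,-4.9,0,0,0,32]
    - [0,0,-5,0,0,0,32]

```text
time_s: 11.65
tcp_pos: [0.5236, 0.0348, 0.1689]
ee_rot: [[0.99, 0.142, 0.002], [0.142, -0.99, -0.001], [0.002, 0.001, -1.0]]
wrist_force: [-0.1, 0.4, -0.4]
gripper_width: 0.366
```

```bash
python3 - <<'E'
from h import *
state()
rows([(P(-.120,.0,.200),RG),(P(-.120,.0,.165),RG)])
E
```

```text
t 11.65 grasp press mm [  0.9 207.9 187.6] F [-0.1  0.4 -0.4] w 31.9 j [ 21.6  15.  -18.2   0.1 -56.7  76.5]
[-4.83, 8.32, -0.49, -0.0, -0.03, 18.0]
[-4.83, 8.31, 0.91, -0.0, -0.03, 18.0]
```

Emit:
play_rows:
  deltas:
    - [-0.2,0.4,-0.3,0,0,0.8,32]
    - [-0.6,1.1,-0.5,0,0,2.4,32]
    - [-1.1,1.9,-0.5,0,0,4.0,32]
    - [-1.6,2.7,-0.5,0,0,5.6,32]
    - [-2.1,3.6,-0.5,0,0,7.2,32]
    - [-2.6,4.5,-0.5,0,0,8.8,32]
    - [-3.1,5.4,-0.5,0,0,10.4,32]
    - [-3.6,6.2,-0.5,0,0,12.0,32]
    - [-4.0,7.0,-0.5,0,0,13.6,32]
    - [-4.4,7.6,-0.5,0,0,15.2,32]
    - [-4.7,8.1,-0.5,0,0,16.8,32]
    - [-4.83,8.32,-0.5,0,-0.03,18.0,32]

```text
time_s: 12.85
tcp_pos: [0.4317, -0.189, 0.1792]
ee_rot: [[0.136, -0.991, -0.006], [-0.991, -0.136, 0.0], [-0.001, 0.005, -1.0]]
wrist_force: [0.4, -0.4, 0.2]
gripper_width: 0.365
```

```bash
python3 - <<'E'
from h import *
state(); rows([(P(-.120,.0,.150),RG),(P(-.120,.0,.095),RG)])
s=r.sense(); c=r.capture('wrist'); save(c,'wrist4')
R0=np.array(s['ee_rot']);p0=np.array(s['tcp_pos']); T=np.eye(4);T[:3,:3]=R0;T[:3,3]=p0
W=np.linalg.inv(T@np.array(c['T_tool_cam'])); c['R']=W[:3,:3]; c['t']=W[:3,3]
for mu,a,b,k in bar(c,'r'):
  A,B=onz(c,a,.097),onz(c,b,.097);M=(A+B)/2
  print(k,mu,a,b,M.round(4),np.linalg.norm(A-B), np.degrees(np.arctan2(*(A-B)[[1,0]])),((M-O)@ex).round(4),((M-O)@ey).round(4))
c=r.capture('scene'); save(c,'scene4')
c=r.capture('top'); save(c,'top4')
s=cv2.imread('pics/scene4.png')[180:360,150:350]; t=cv2.imread('pics/top4.png')[180:380,230:500]
cv2.imwrite('pics/s4.png',cv2.resize(s,None,fx=3.5,fy=3.3)); cv2.imwrite('pics/t4.png',cv2.resize(t,None,fx=2.8,fy=2.8))
E
```

```text
t 12.85 grasp press mm [-121.9   -0.6  197.9] F [ 0.4 -0.4  0.2] w 31.8 j [ -3.8   9.5 -23.9   0.  -56.9  11.6]
[-0.02, -0.09, 1.92, 0.06, 0.01, -0.08]
[-0.02, -0.1, 4.12, 0.06, 0.01, -0.08]
1719 [311.52472368 247.67830134] [310.61351932 185.9909375 ] [312.47473708 311.9929875 ] [ 0.4348 -0.1875  0.097 ] 0.09390194595083398 -81.65020557185409 -0.1187 0.0004
```

View pics/wrist4.png

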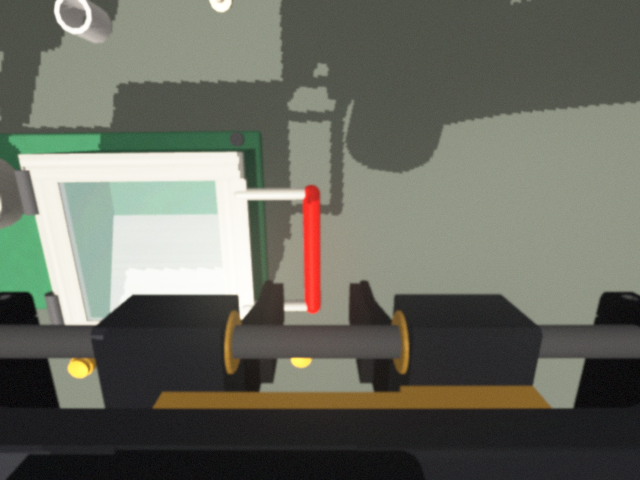

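View pics/s4.png

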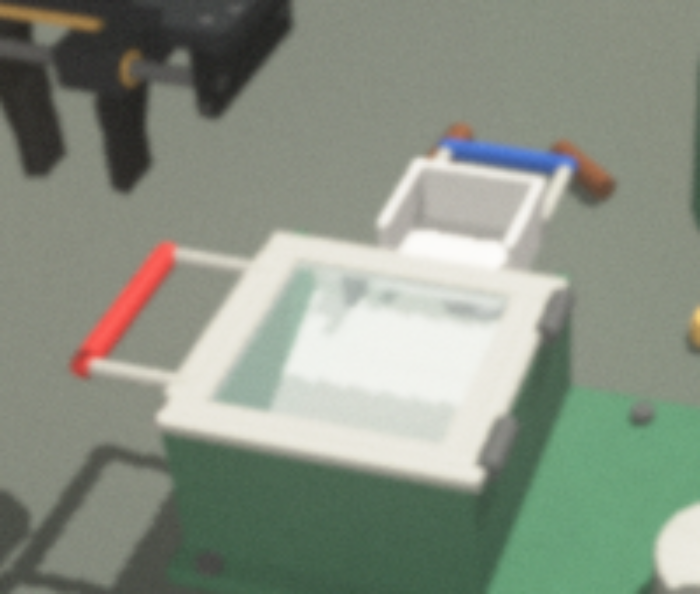

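View pics/t4.png

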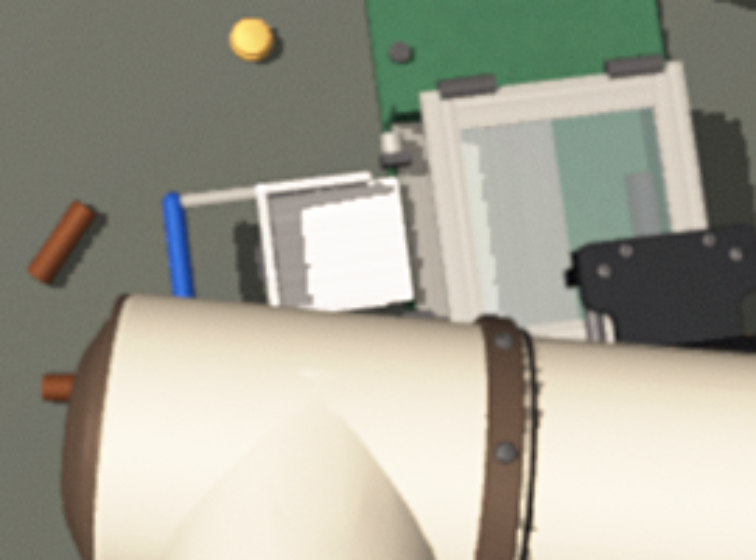

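The top view shows the dish level and empty. The arbor is lying on the tray floor, a dark rectangle at about (643,205) in the crop. The wrist view puts the red bar at press (-119, 0) mm, as expected. Going down on it now.

Emit:
play_rows:
  deltas:
    - [0,-0.1,0.3,0,0,-0.08,32]
    - [0,-0.1,1.0,0.06,0,-0.08,32]
    - [0,-0.1,1.7,0.06,0,-0.08,32]
    - [0,-0.1,2.4,0.06,0,-0.08,32]
    - [0,-0.1,3.1,0.06,0,-0.08,32]
    - [0,-0.1,3.7,0.06,0,-0.08,32]
    - [0,-0.1,4.05,0.06,0,-0.08,32]
    - [0,-0.1,4.05,0.06,0,-0.08,32]
    - [0,-0.1,4.05,0.06,0,-0.08,20]
    - [0,-0.1,4.05,0.06,0,-0.08,4]
    - [0,-0.1,4.05,0.06,0,-0.08,4]
    - [0,-0.1,4.05,0.06,0,-0.08,4]

```text
time_s: 14.2
tcp_pos: [0.4344, -0.188, 0.08]
ee_rot: [[0.149, -0.989, 0.001], [-0.989, -0.149, 0.0], [-0.0, -0.001, -1.0]]
wrist_force: [-3.6, -0.7, 4.5]
gripper_width: 0.127
```

```bash
python3 - <<'E'
from h import *
state()
s=r.sense();R=np.array(s['ee_rot']);g=np.array(s['tcp_pos'])-r.pinch_z*R[:,2];q=g-O
x0=q@ex;y0=q@ey;z0=q[2]
L=.192
T=[]
for a in [1,3,6,10,14,18,22,26,30,34,38,42,46,50,54,57,59,60]:
    b=np.radians(a)
    T.append((P(x0+L*(1-np.cos(b)),y0,z0+L*np.sin(b)),R))
rows(T)
E
```

```text
t 14.2 grasp press mm [-1.192e+02 -1.000e-01  9.870e+01] F [-3.6 -0.7  4.5] w 11.1 j [ -3.7  16.9 -31.3  -0.  -41.7  12.3]
[-0.0, -0.0, -0.13, 0.0, 0.0, 0.0]
[0.0, -0.01, -0.4, 0.0, 0.0, 0.0]
[0.0, -0.04, -0.8, 0.0, 0.0, 0.0]
[0.0, -0.12, -1.33, 0.0, 0.0, 0.0]
[0.0, -0.23, -1.86, 0.0, 0.0, 0.0]
[0.0, -0.38, -2.37, 0.0, 0.0, 0.0]
[0.0, -0.56, -2.88, 0.0, 0.0, 0.0]
[0.0, -0.78, -3.37, 0.0, 0.0, 0.0]
[0.01, -1.03, -3.84, 0.0, 0.0, 0.0]
[0.01, -1.32, -4.29, 0.0, 0.0, 0.0]
[0.01, -1.63, -4.73, 0.0, 0.0, 0.0]
[0.01, -1.98, -5.14, 0.0, 0.0, 0.0]
[0.02, -2.35, -5.52, 0.0, 0.0, 0.0]
[0.02, -2.75, -5.88, 0.0, 0.0, 0.0]
[0.02, -3.17, -6.21, 0.0, 0.0, 0.0]
[0.02, -3.5, -6.44, 0.0, 0.0, 0.0]
[0.02, -3.73, -6.58, 0.0, 0.0, 0.0]
[0.03, -3.85, -6.65, 0.0, 0.0, 0.0]
```

Emit:
play_rows:
  deltas:
    - [0,0,-0.13,0,0,0,4]
    - [0,-0.01,-0.4,0,0,0,4]
    - [0,-0.04,-0.8,0,0,0,4]
    - [0,-0.12,-1.33,0,0,0,4]
    - [0,-0.23,-1.86,0,0,0,4]
    - [0,-0.38,-2.37,0,0,0,4]
    - [0,-0.56,-2.88,0,0,0,4]
    - [0,-0.78,-3.37,0,0,0,4]
    - [0,-1.03,-3.84,0,0,0,4]
    - [0,-1.18,-4.07,0,0,0,4]
    - [0,-1.25,-4.18,0,0,0,4]
    - [0,-1.32,-4.29,0,0,0,4]

```text
time_s: 15.4
tcp_pos: [0.4651, -0.1835, 0.1878]
ee_rot: [[0.149, -0.989, -0.003], [-0.989, -0.149, -0.0], [-0.0, 0.003, -1.0]]
wrist_force: [-7.3, -2.0, 1.7]
gripper_width: 0.129
```

```bash
python3 - <<'E'
from h import *
state()
s=r.sense();R=np.array(s['ee_rot']);g=np.array(s['tcp_pos'])-r.pinch_z*R[:,2];q=g-O
print('ang by x,z',np.degrees(np.arccos(1-((q@ex)+.1192)/.192)),np.degrees(np.arcsin((q[2]-.0975)/.192)))
T=[]
for a in [35,38,42,46,50,54,57,59,60.5]:
    b=np.radians(a)
    T.append((P(-.1192+.192*(1-np.cos(b)),q@ey,.0975+.192*np.sin(b)),R))
rows(T)
E
```

```text
t 15.4 grasp press mm [-88.1   0.  206.5] F [-7.3 -2.   1.7] w 11.2 j [ -2.9  11.7 -19.7   0.  -58.8  11.4]
ang by x,z 33.05919586253348 34.57334027931988
[0.0, -0.15, -0.05, 0.0, 0.0, 0.0]
[0.0, -0.38, -0.37, 0.0, 0.0, 0.0]
[0.0, -0.73, -0.78, 0.0, 0.0, 0.0]
[0.01, -1.1, -1.17, 0.0, 0.0, 0.0]
[0.01, -1.5, -1.53, 0.0, 0.0, 0.0]
[0.01, -1.92, -1.86, 0.0, 0.0, 0.0]
[0.01, -2.25, -2.09, 0.0, 0.0, 0.0]
[0.02, -2.47, -2.23, 0.0, 0.0, 0.0]
[0.02, -2.65, -2.33, 0.0, 0.0, 0.0]
```

Emit:
play_rows:
  deltas:
    - [0,-0.12,-0.05,0,0,0,4]
    - [0,-0.35,-0.37,0,0,0,4]
    - [0,-0.7,-0.78,0,0,0,4]
    - [0,-1.07,-1.17,0,0,0,4]
    - [0,-1.47,-1.53,0,0,0,4]
    - [0,-1.89,-1.86,0,0,0,4]
    - [0,-2.22,-2.09,0,0,0,4]
    - [0,-2.44,-2.23,0,0,0,4]
    - [0,-2.6,-2.32,0,0,0,4]
    - [0,-2.6,-2.32,0,0,0,4]
    - [0,-2.6,-2.32,0,0,0,4]
    - [0,-2.6,-2.32,0,0,0,4]

```text
time_s: 16.6
tcp_pos: [0.5305, -0.1742, 0.2499]
ee_rot: [[0.15, -0.989, 0.003], [-0.989, -0.15, -0.002], [0.003, -0.003, -1.0]]
wrist_force: [-9.3, 0.2, 14.5]
gripper_width: 0.125
```

```bash
python3 - <<'E'
from h import *
state()
s=r.sense();R=np.array(s['ee_rot']);g=np.array(s['tcp_pos'])-r.pinch_z*R[:,2];q=g-O
print('ang by x,z',np.degrees(np.arccos((.072-q@ex)/.192)),np.degrees(np.arcsin((q[2]-.0975)/.192)),np.degrees(np.arctan2(q[2]-.0975,.0725-q@ex)))
for n in ['scene','top']:
    c=r.capture(n); save(c,n+'5')
    for a in (50,55,60,65):
        b=np.radians(a); e=[proj(c,P(.072-.192*np.cos(b),y,.095+.192*np.sin(b))).round(1).tolist() for y in (-.042,0,.042)]
        print(n,a,e)
    print(bar(c,'r'))
    print([(np.round(d['centre'],3).tolist(),round(d['score'],2)) for d in r.spot_in(n,'arbor_center')], proj(c,P(0,-.037,.02)))
s=cv2.imread('pics/scene5.png')[130:430,150:350]; t=cv2.imread('pics/top5.png')[180:380,230:560]
cv2.imwrite('pics/s5.png',cv2.resize(s,None,fx=2,fy=2,interpolation=2)); cv2.imwrite('pics/t5.png',cv2.resize(t,None,fx=2.4,fy=2.4))
E
```

```text
t 16.6 grasp press mm [-22.2   0.  268.6] F [-9.3  0.2 14.5] w 10.9 j [ -1.5  14.4  -6.7   0.1 -68.7  10.1]
ang by x,z 60.621302676092164 63.0148348141291 61.038089931501815
scene 50 [[199.5, 220.1], [212.6, 203.3], [224.6, 187.9]]
scene 55 [[207.7, 215.4], [220.6, 198.5], [232.3, 183.2]]
scene 60 [[216.8, 211.3], [229.4, 194.5], [240.9, 179.2]]
scene 65 [[226.7, 208.1], [239.0, 191.2], [250.2, 175.9]]
[]
[([0.545, 0.101, 0.014], 0.68)] [249.94318916 336.06095948]
top 50 [[494.0, 281.9], [460.2, 286.3], [426.1, 290.6]]
top 55 [[494.6, 270.5], [460.5, 274.8], [425.9, 279.2]]
top 60 [[494.9, 258.1], [460.4, 262.5], [425.5, 266.9]]
top 65 [[494.8, 245.0], [460.0, 249.4], [424.8, 253.8]]
[]
[([0.521, 0.118, 0.019], 0.61), ([0.453, 0.105, 0.016], 0.59), ([0.763, -0.157, 0.146], 0.44)] [447.92163656 257.13173378]
```

View pics/s5.png

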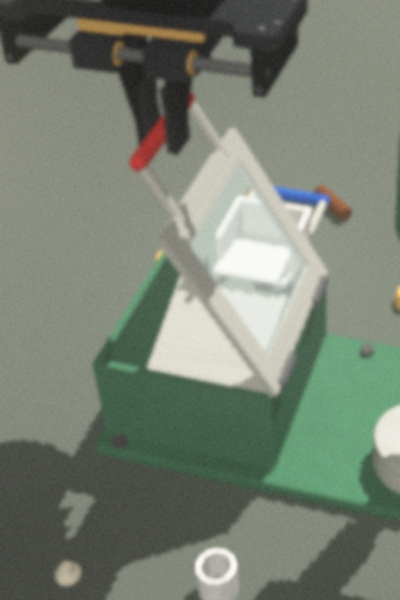

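View pics/t5.png

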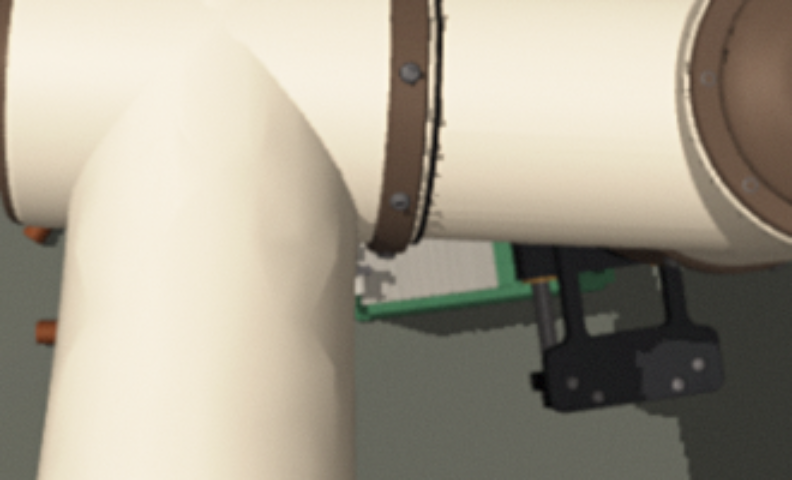

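The guard is at about 60–61°, with the red bar's near end at (219,211) in the scene view. A push of about 17 N along the guard arm shows I'm slightly inside the arc. I'll ease off 2 mm towards the front and re-check.

Emit:
play_rows:
  deltas:
    - [0,0.04,0,0,0,0,4]
    - [0,0.08,0,0,0,0,4]
    - [0,0.08,0,0,0,0,4]
    - [0,0.08,0,0,0,0,4]
    - [0,0.08,0,0,0,0,4]

```text
time_s: 17.3
tcp_pos: [0.529, -0.1744, 0.2491]
ee_rot: [[0.15, -0.989, 0.004], [-0.989, -0.15, -0.002], [0.002, -0.003, -1.0]]
wrist_force: [-7.5, -1.0, 9.7]
gripper_width: 0.125
```

```bash
python3 - <<'E'
from h import *
state()
s=r.sense();R=np.array(s['ee_rot']);g=np.array(s['tcp_pos'])-r.pinch_z*R[:,2];q=g-O
print('ang',np.degrees(np.arctan2(q[2]-.0975,.0725-q@ex)))
c=r.capture('scene'); save(c,'scene6')
h=cv2.cvtColor(c['pixels'],cv2.COLOR_RGB2HSV); m=((h[...,0]<8)|(h[...,0]>172))&(h[...,1]>140)&(h[...,2]>60); m[:, :190]=0;m[:,270:]=0;m[:160]=0;m[240:]=0
ys,xs=np.where(m); print(m.sum(),xs.min(),xs.max(),ys.min(),ys.max())
im=c['pixels'][:,:,::-1].copy()
for a,col in ((55,(255,0,0)),(60,(0,255,255)),(65,(255,0,255))):
    b=np.radians(a)
    f=lambda y,ra,h=0: tuple(int(v) for v in np.round(8*(proj(c,P(.072-ra*np.cos(b),y,.095+ra*np.sin(b)))-[180,130])*1))
    if a==55: big=cv2.resize(im[130:330,180:340],None,fx=3,fy=3,interpolation=2)
    g=lambda y,ra: tuple(int(v) for v in np.round(3*(proj(c,P(.072-ra*np.cos(b),y,.095+ra*np.sin(b)))-[180,130])+1))
    cv2.line(big,g(-.042,.192),g(.042,.192),col,1); cv2.line(big,g(-.042,.192),g(-.042,.0),col,1)
cv2.imwrite('pics/s6.png',big)
E
```

```text
t 17.3 grasp press mm [-23.7   0.  267.8] F [-7.5 -1.   9.7] w 10.9 j [ -1.5  14.2  -7.    0.1 -68.5  10.1]
ang 60.52621621168454
194 214 244 178 214
```

View pics/s6.png

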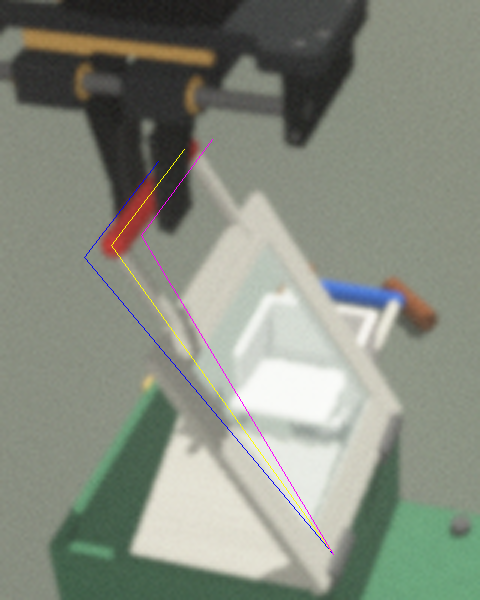

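Emit:
play_rows:
  deltas:
    - [0,0,0,0,0,0,4]
    - [0,0,0,0,0,0,4]
    - [0,0,0,0,0,0,4]
    - [0,0,0,0,0,0,4]
    - [0,0,0,0,0,0,4]

```text
time_s: 17.85
tcp_pos: [0.529, -0.1744, 0.2491]
ee_rot: [[0.15, -0.989, 0.004], [-0.989, -0.15, -0.002], [0.002, -0.003, -1.0]]
wrist_force: [-7.9, -0.6, 10.2]
gripper_width: 0.126
```

```bash
python3 - <<'E'
from h import *
state()
s=r.sense();R=np.array(s['ee_rot']);g=np.array(s['tcp_pos'])-r.pinch_z*R[:,2];q=g-O
print('ang',np.degrees(np.arctan2(q[2]-.0975,.0725-q@ex)))
r.finish_job()
E
```

```text
t 17.85 grasp press mm [-23.7   0.  267.8] F [-7.9 -0.6 10.2] w 11.0 j [ -1.5  14.2  -7.    0.1 -68.5  10.1]
ang 60.530945203080385
the job is handed in; nothing more can be done
```

The job is done and handed in at 17.9 s, with the guard held open in the fingers at about 60°.

- **Dish:** I gripped the blue bar and tipped the dish to about 45–46° with the guard shut. I held it there for about 2 s, then lowered it onto its stop and let go. The top view afterwards showed the dish empty and level, and the arbor lying on the tray floor.
- **Guard:** I gripped the red bar and lifted it. The arm's position gives 60.5°, and the bar lies on the 60° line drawn over the scene picture. The pose held steady for half a second before I handed in.

**Limits of the checks:**
- The network did not find the arbor in the tray, so I judged that from the picture. With the guard up, the tray wall hides the arbor from the scene camera and the arm blocks the top camera, so I could not look again.
- A steady push of about 13 N along the guard arm remained on the wrist, well under the limits.
- I did not measure the caps, sleeve and button again at the end. I saw no contact with them.

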